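# Lift the full vial block out of the dry-block heater and hold it level

### The job

One of the two aluminium blocks in the dry-block heater has a vial in all four of its holes; the other is only half filled. Swing the full block's handle upright, lift the block straight up out of its well by the handle without tipping it, and finish while still holding it there, steady and level, above its own well with its underside about 5 cm above the heater's flat top and all four vials in their holes. Leave the half-filled block seated in its well and everything else on the table where it is.

Things in the scene. Friction and masses are not known exactly. Their poses are not given: they have to be found in the camera images.
- heater: white dry-block heater, fixed on the table. Origin: on the table under the middle of its flat top deck, which is 95 mm high and reaches 88 mm to +-x and 113 mm to +-y; a lower sloping panel reaches on to x = -140 mm. Two wells 63 (x) x 67 (y) mm, 40 mm deep, at x = 0, y = +50 and -50 mm, one block in each; which block is where changes
- block_1: one of two identical aluminium blocks, 0.35 to 0.6 kg, 60 (x) x 64 (y) x 55 (z) mm, in a well with 1.5 mm play a side; its top 15 mm show above the deck. Origin: centre of underside, z up, axes parallel to the heater's. Four vial holes 19 mm wide, 32 mm deep at x = +-13, y = +-13 mm. The full block has a vial in each
- block_2: the other block, same make, origin and axes; carries handle_2
- handle_1 (a joint): angle of block_1's bail handle: 0 = upright over the block, + = leaning to the block's +x, - = to its -x, stops at +-1.25 rad. Turns about the line parallel to the block's y, 47 mm above the middle of its underside. Friction hinge (0.03 N m): it stays where it is left
- grip_1 (a point): middle of the hand grip of block_1's handle: a straight round black bar, 10 mm diameter, 50 mm long along the block's y, 75 mm from the hinge axis. The wire arms of the handle stand at y = +-37 mm
- handle_2 (a joint): the same for block_2's handle
- grip_2 (a point): the same for block_2's handle
- sample_1: screw-cap glass vial, 17 mm diameter, 52 mm tall, 14 g, standing upright in one of the block holes, its top 20 mm above the block's top. Origin: centre of its underside
- sample_2: another such vial
- sample_3: another such vial
- sample_4: another such vial
- sample_5: another such vial
- sample_6: another such vial
- bottle: bystander: dark brown powder bottle with screw cap, 52 mm diameter, 100 mm tall, origin centre of underside
- timer: bystander: small white bench timer, 62 x 66 x 19 mm, origin centre of underside
- tweezers: bystander: steel forceps lying flat, 126 mm long along its y, origin centre of underside

How it is judged:
By the outcome, as a careful person would: the job done as asked, in the order asked, and still so for the second after the job is handed in, while the arm keeps its last pose, push and grip.
It also fails if it takes over 40 s, if anything falls off the work surface, if the arm or the gripper's body presses on something with over 40 N, if the wrist force passes 120 N, or if a joint passes its speed limit or range.

### The arm

A 6-joint arm with a two-finger parallel gripper is mounted at the origin on the work surface; the furniture and walls round the work are solid. World frame = base frame: x ahead of the robot, y to its left, z up, the work surface at z = 0. Lengths are in m, angles in degrees, forces in N, time in s.
With the tool pointing down it reaches from about 0.4 to 0.825 m from the base axis. Payload 7 kg.
Tool frame: the origin (TCP) lies between the finger pads, 19 mm behind the fingertips; this is the grasp point; z points along the fingers, y is the line along which they close (so a half turn about z gives the same grasp; the last joint's range is limited). The gripper opens to 88 mm and grips with 3 to 60 N. Pads are 19 mm wide; open, the fingers measure 130 mm over their backs; the gripper's body (78 mm by 193 mm) begins 47 mm behind the grasp point.
Start: joints at [-57.748, 20.546, 0.682, 0, -70.136, -16.507], TCP at [0.183, -0.65, 0.245] pointing down, gripper open.
Joint ranges: [-176.03, 176.03], [-82.01, 121.73], [-58.28, 71.71], [-173.87, 95.51], [-174.79, -0.11], [-173.66, 173.66]. Speed limits (degrees/s): [136.94, 136.94, 172.46, 180, 180, 180].

### API

Orientations are given as [roll, pitch, yaw] about the fixed x, y, z axes, in that order (R = Rz(yaw) Ry(pitch) Rx(roll)).
In Python, from plant import get_state, capture, close_job, regions_of gives the robot as it stands.
- The arm moves only by the tool jog_arm, never from a script. Its argument "moves" is a list of rows, each a list of 3 entries, a list of its own where there are three numbers: the shift along the tool's x, y, z in cm, then the turn about the tool's z in degrees, then the finger opening in cm, from 0 to 8.76. A call has 1 to 12 rows; each row shifts and turns the commanded pose from where the row before left it, along the tool's axes as they then stand; what a row does not reach is not made up. A row lasts 1/8 s, in which the tool goes at most 62.5 mm and 10.7 degrees, less where a joint would pass 70% of its speed; a pose out of reach is approached as far as the arm can. A call is refused whole if a number of a shift passes 6.25 or a number of a turn 10.7, either way. A call with a gripper value outside its range is refused whole. The fingers move at their own pace and stop on an object; "newtons" is the grip in N (left out, the last holds). Time passes only in rows, so rows that do not move let the fingers close. It gives the time, the measured TCP pose, the force, the opening and the grip force at its end, in the units of the state.
- get_state(): the state, without advancing time (a new reading comes with each control period).
- capture(name): name is "side" or "top" or "wrist"; returns a dict with "pixels" (384x512x3 uint8, blue, green, red), "mtx" (3x3 intrinsics, pixels), "world_from_camera" (4x4, takes a point from camera to world coordinates); the wrist camera has in their place "hand_eye" (4x4, takes a point from camera to tool coordinates, whose origin is the TCP and whose axes are the flange's). Camera axes: x right, y down, z forward; pixel columns grow to the right and rows downward; lengths in m; the calibration is good to about 2 mm. The wrist camera is an equidistant fisheye: a pixel r from the principal point sees the ray r / f radians off the axis. A picture is of the moment at which its call begins: read the wrist's pose just before it. There is no depth.
- close_job(): hands the job in; it is judged then, once.
Trained networks look in a picture, given as the dict that the camera call returned (one of the last four; its "shot" number tells which), for a name from the list of things; names that differ only in an ending like _2 or _b are one class to them, and where a whole thing is asked for, a point or a joint stands for the part that bears it (a point fixed in the world has none). Each returns a list of dicts, best first, with "confidence" (0 to 1); they miss things now and then, are a little off and sometimes report something else, mostly with a low value. They report only what shows in the picture. A call takes as long as a camera call.
- regions_of(picture, thing): "pixels" (384x512 bool, what is visible of it) and "pixel" ([column, row] in pixels, amid what is visible of it).
The state is a dict: "time_s": time; "joints": joint angles; "qd": joint speeds; "joint_torque": joint torques, N m; "tcp_pos": TCP position; "eef_rot": TCP orientation; "contact_force": force on the tool from outside, world axes, zero at the start; "moment": the same for the moment, N m; "gripper_width": finger opening in m; "gripper_force": force on a finger pad.
Only numpy, scipy, OpenCV 4.12 (cv2) and the standard library are available. Lean on these libraries where they do the work, as an engineer would, in place of code of your own. Each camera call takes 0.05 s, during which the arm holds its last target. There are 200 camera calls.

## Working session

There is one attempt and no reset: what is moved stays moved. The work goes in short steps, Python scripts to look and compute and a tool call to move; the robot and the scene stay as the last step left them, time stands still between calls to the robot, and variables do not carry over. Pictures are saved under pics/ and viewed, at most 10 in all, crops included, and the job is handed in when it is done.

Besides the shell and the picture viewer there is one more tool, called after ">>>" in YAML: its name, and indented under it one key for each argument. jog_arm: Moves the arm, as the interface text tells. Its arguments: {"type":"object","properties":{"moves":{"type":"array"},"newtons":{"type":"number"}},"required":["moves"]}

```bash
mkdir -p pics
python3 - <<'E'
from plant import *
import cv2,numpy as np
s=get_state();print(s)
ims=[]
for n in("side","top"):
    c=capture(n);cv2.imwrite(f"pics/{n}0.png",c["pixels"]);print(n,c["mtx"].tolist(),np.round(c["world_from_camera"],4).tolist())
    for t in("heater","block_1","handle_1","sample_1"):
        for r in regions_of(c,t): 
            p=r["pixels"];ys,xs=np.nonzero(p);print(t,round(r["confidence"],2),np.round(r["pixel"]),xs.min(),xs.max(),ys.min(),ys.max())
E
```

```text
{'time_s': 0.0, 'joints': array([-5.77484037e+01,  2.05926271e+01,  6.34184120e-01, -2.15848107e-02,
       -7.01358346e+01, -1.65064613e+01]), 'qd': array([ 0.07196363,  0.12053738,  0.00939678,  0.02954699, -0.08659588,
        0.05456504]), 'joint_torque': array([ 4.02796422e-04, -5.82722926e+01,  2.93061876e+01,  6.99726239e+00,
        7.05403945e-03, -1.89267398e-04]), 'tcp_pos': array([ 0.18302291, -0.64923694,  0.24440772]), 'eef_rot': array([ 1.79903842e+02, -7.33453006e-03, -1.64262210e+02]), 'contact_force': array([ 0.08028833, -0.14940013, -0.22079504]), 'moment': array([0.01482413, 0.00957759, 0.02661519]), 'gripper_force': 0.0, 'gripper_width': 0.08768831347115778}
side [[439.2270724759526, 0.0, 249.4846030397116], [0.0, 439.2270724759526, 189.15802679432383], [0.0, 0.0, 1.0]] [[-0.9994, 0.0315, -0.0167, 0.5981], [0.0321, 0.5909, -0.8061, 0.736], [-0.0155, -0.8062, -0.5915, 0.6986], [0.0, 0.0, 0.0, 1.0]]
heater 0.56 [297. 252.] 235 363 189 294
block_1 0.69 [283. 202.] 261 293 171 217
block_1 0.61 [286. 239.] 264 309 206 252
handle_1 0.65 [270. 222.] 264 297 206 251
handle_1 0.46 [279. 181.] 273 283 170 217
sample_1 0.55 [288. 234.] 283 289 230 237
sample_1 0.43 [282. 195.] 278 285 191 200
top [[356.06475844389126, 0.0, 247.729735652524], [0.0, 356.06475844389126, 198.7493232431766], [0.0, 0.0, 1.0]] [[0.005, -0.9789, 0.2042, 0.4094], [-1.0, -0.0039, 0.0059, 0.0006], [-0.005, -0.2042, -0.9789, 0.9742], [0.0, 0.0, 0.0, 1.0]]
heater 0.62 [211. 237.] 208 215 235 242
heater 0.59 [239. 252.] 188 289 190 293
heater 0.55 [258. 222.] 247 273 219 225
block_1 0.82 [218. 231.] 201 231 208 246
block_1 0.58 [256. 226.] 241 273 213 240
handle_1 0.65 [217. 212.] 196 232 208 234
handle_1 0.31 [258. 227.] 241 273 213 240
sample_1 0.6 [220. 235.] 220 225 235 240
sample_1 0.54 [211. 231.] 207 214 226 232
sample_1 0.5 [262. 228.] 260 266 227 233
sample_1 0.43 [221. 228.] 217 224 223 230
```

View pics/side0.png

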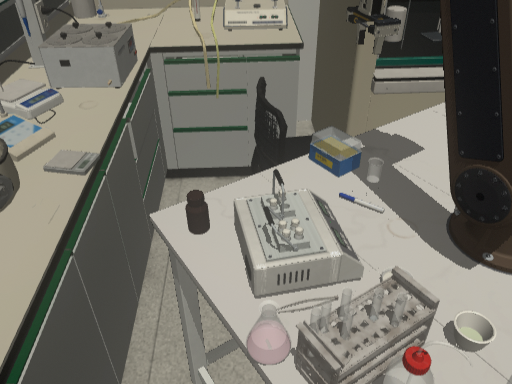

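View pics/top0.png

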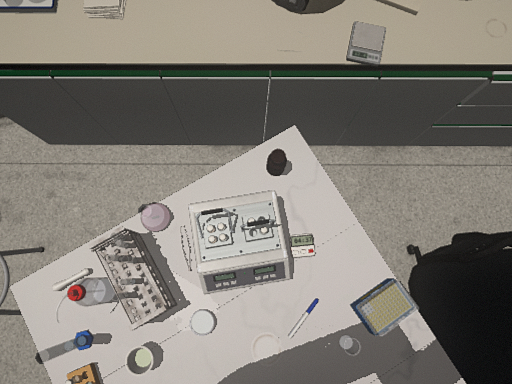

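```bash
cat > h.py <<'E'
import numpy as np,cv2
def ray(c,px):
    u,v=px;K=c["mtx"];T=c["world_from_camera"]
    d=T[:3,:3]@np.array([(u-K[0,2])/K[0,0],(v-K[1,2])/K[1,1],1]);return T[:3,3],d
def at(c,px,z):
    o,d=ray(c,px);return o+d*(z-o[2])/d[2]
E
python3 - <<'E'
from plant import *
import cv2,numpy as np
from h import *
c=capture("top")
for px,z in(((218,231),.12),((258,227),.12),((239,252),.08),((212,211),.14)):print(px,at(c,px,z))
cv2.imwrite("pics/topc.png",cv2.resize(c["pixels"][180:300,170:320],None,fx=5,fy=5,interpolation=cv2.INTER_CUBIC))
E
```

```text
(218, 231) [0.50804328 0.07691449 0.12      ]
(258, 227) [ 0.5181398  -0.01932848  0.12      ]
(239, 252) [0.46051466 0.02705664 0.08      ]
(212, 211) [0.5533375  0.09045266 0.14      ]
```

View pics/topc.png

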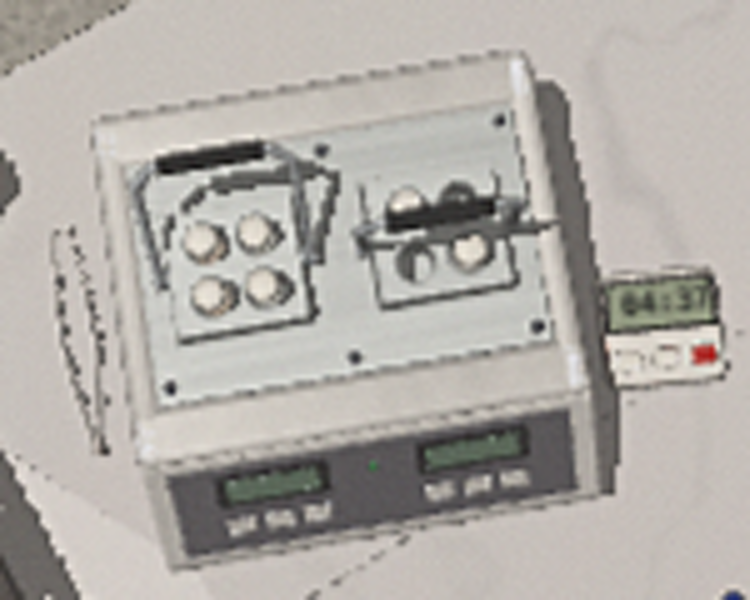

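```bash
cat >> h.py <<'E'
from scipy.spatial.transform import Rotation as Ro
def rel(s,dw):
    "world shift (m) -> tool shift (cm)"
    return Ro.from_euler('xyz',s["eef_rot"],degrees=True).inv().apply(dw)*100
E
python3 - <<'E'
from plant import *
from h import *
c=capture("top"); f=lambda u,v:(u/5+170-.4,v/5+180-.4)
P=np.array([at(c,f(u,v),.13) for u,v in((205,242),(258,233),(213,296),(268,287))]);print("vials",P.round(4),P.mean(0))
a=at(c,f(160,165),.15);b=at(c,f(265,150),.15);print("bar",a,b,(a+b)/2,np.linalg.norm(a-b))
# plan travel: world pts with yaw
s=get_state();p=s["tcp_pos"].copy();y=s["eef_rot"][2]
W=[np.array([.183,-.65,.245]),np.array([.42,-.38,.32]),np.array([.50,.07,.32])]
tot=0
for a,b in zip(W,W[1:]):
    n=int(np.ceil(np.linalg.norm(b-a)/.05))
    for i in range(n):
        q=a+(b-a)*(i+1)/n
        R=Ro.from_euler('xyz',[180,0,y],degrees=True)
        print((R.inv().apply(q-p)*100).round(1).tolist(),round(y,1));p=q
        y+=82.3/17
E
```

```text
vials [[0.514  0.0938 0.13  ]
 [0.5184 0.0686 0.13  ]
 [0.4883 0.0894 0.13  ]
 [0.4927 0.0634 0.13  ]] [0.50334401 0.07879693 0.13      ]
bar [0.54770163 0.11370081 0.15      ] [0.55505378 0.06453343 0.15      ] [0.55137771 0.08911712 0.15      ] 0.049714035626370584
[-3.7, 2.4, -0.9] -164.3
[-4.0, 2.1, -0.9] -159.4
[-4.1, 1.8, -0.9] -154.6
[-4.3, 1.4, -0.9] -149.7
[-4.4, 1.1, -0.9] -144.9
[-4.4, 0.7, -0.9] -140.1
[-4.5, 0.3, -0.9] -135.2
[-4.5, -0.1, -0.9] -130.4
[-4.1, 2.0, 0.0] -125.5
[-4.3, 1.6, 0.0] -120.7
[-4.4, 1.2, 0.0] -115.8
[-4.5, 0.9, 0.0] -111.0
[-4.5, 0.5, 0.0] -106.2
[-4.6, 0.1, 0.0] -101.3
[-4.6, -0.3, -0.0] -96.5
[-4.5, -0.7, -0.0] -91.6
[-4.4, -1.0, -0.0] -86.8
[-4.3, -1.4, -0.0] -82.0
```

>>> jog_arm:
  moves:
    - [[-3.7,2.4,-0.9],-4.9,8.7]
    - [[-4.0,2.1,-0.9],-4.9,8.7]
    - [[-4.1,1.8,-0.9],-4.9,8.7]
    - [[-4.3,1.4,-0.9],-4.9,8.7]
    - [[-4.4,1.1,-0.9],-4.9,8.7]
    - [[-4.4,0.7,-0.9],-4.9,8.7]
    - [[-4.5,0.3,-0.9],-4.9,8.7]
    - [[-4.5,-0.1,-0.9],-4.9,8.7]
    - [[-4.1,2.0,0],-4.9,6]
    - [[-4.3,1.6,0],-4.9,6]
    - [[-4.4,1.2,0],-4.9,5]
    - [[-4.5,0.9,0],-4.9,4]

```text
time_s: 2.1
tcp_pos: [0.4495, -0.197, 0.3176]
eef_rot: [-180.0, 0.0, -105.3]
contact_force: [1.0, 0.6, -0.3]
gripper_width: 0.0526
gripper_force: 0.0
```

>>> jog_arm:
  moves:
    - [[-4.5,0.5,0],-4.9,4]
    - [[-4.6,0.1,0],-4.9,4]
    - [[-4.6,-0.3,0],-4.9,4]
    - [[-4.5,-0.7,0],-4.9,4]
    - [[-4.4,-1.0,0],-4.9,4]
    - [[-4.3,-1.4,0],0,4]
    - [[0,0,0],0,4]
    - [[0,0,0],0,4]

```text
time_s: 3.1
tcp_pos: [0.4928, 0.0713, 0.3173]
eef_rot: [180.0, -0.0, -80.9]
contact_force: [-0.6, -0.7, 0.4]
gripper_width: 0.0399
gripper_force: 0.0
```

Run:
```python
from plant import *
from h import *
s=get_state();c=capture("wrist")
print(s["time_s"],s["tcp_pos"],s["eef_rot"],s["contact_force"],s["gripper_width"]);print(c["mtx"],c["hand_eye"].round(4))
cv2.imwrite("pics/w1.png",c["pixels"])
for t in("handle_1","grip_1","block_1","sample_1"):
    for r in regions_of(c,t):
        ys,xs=np.nonzero(r["pixels"]);print(t,round(r["confidence"],2),np.round(r["pixel"],1),xs.min(),xs.max(),ys.min(),ys.max())
```

```text
3.1 [0.49283225 0.07134078 0.31734531] [ 1.79990391e+02 -6.15382462e-03 -8.09148276e+01] [-0.60194878 -0.710511    0.38753191] 0.03986334157374652
[[297.31863964   0.         250.00818031]
 [  0.         297.31863964 191.90071718]
 [  0.           0.           1.        ]] [[-0.000e+00 -9.640e-01 -2.660e-01  7.100e-02]
 [ 1.000e+00 -2.000e-04  5.000e-04 -3.000e-04]
 [-6.000e-04 -2.660e-01  9.640e-01 -1.384e-01]
 [ 0.000e+00  0.000e+00  0.000e+00  1.000e+00]]
handle_1 0.67 [233.9  91.8] 229 241 52 132
handle_1 0.63 [198.5 190.5] 188 243 146 222
grip_1 0.89 [233.5  88.4] 228 241 52 132
grip_1 0.86 [198.  185.9] 188 243 145 223
grip_1 0.24 [222.9 108.7] 218 229 101 113
block_1 0.96 [231.6 178. ] 188 263 145 222
block_1 0.63 [237.7  92.2] 211 262 53 132
sample_1 0.8 [247.5 193.1] 243 258 181 200
sample_1 0.77 [249.4 172.1] 242 255 162 179
sample_1 0.77 [227.7 169.9] 220 234 162 178
sample_1 0.74 [229.1 193.3] 222 235 184 200
sample_1 0.74 [252.1  83.6] 241 254 76 91
sample_1 0.49 [221.6 109.2] 218 229 100 113
```

View pics/w1.png

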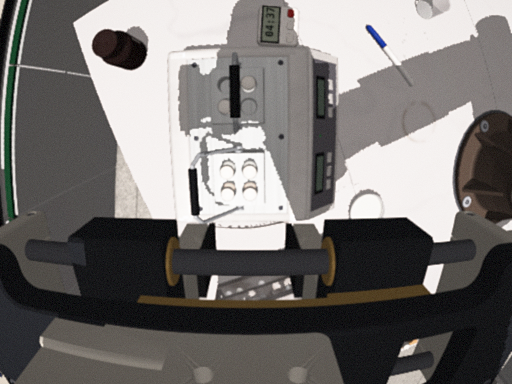

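```bash
cat >> h.py <<'E'
def wray(c,s,px):
    K=c["mtx"];d=np.array([px[0]-K[0,2],px[1]-K[1,2]])/K[0,0];r=np.hypot(*d)
    v=np.array([*(d/r*np.sin(r)),np.cos(r)]);H=c["hand_eye"];R=Ro.from_euler('xyz',s["eef_rot"],degrees=True).as_matrix()
    return s["tcp_pos"]+R@H[:3,3],R@H[:3,:3]@v
def wat(c,s,px,z):
    o,d=wray(c,s,px);return o+d*(z-o[2])/d[2]
E
python3 - <<'E'
from plant import *
from h import *
s=get_state();c=capture("wrist");g=cv2.cvtColor(c["pixels"],cv2.COLOR_BGR2GRAY)
P=np.array([wat(c,s,r["pixel"],.13) for r in regions_of(c,"sample_1")[:4]]);print(P.round(4),P.mean(0))
m=(g<60)
for (x0,x1,y0,y1) in((184,206,155,225),(222,248,55,130)):
    sub=(m[y0:y1,x0:x1]).astype(np.uint8);n,l,st,ce=cv2.connectedComponentsWithStats(sub)
    k=1+np.argmax(st[1:,4]);ys,xs=np.nonzero(l==k);xs+=x0;ys+=y0
    print("bar px",xs.mean(),ys.mean(),ys.min(),ys.max(),xs.min(),xs.max())
    top=(xs[ys<=ys.min()+2].mean(),ys.min());bot=(xs[ys>=ys.max()-2].mean(),ys.max()+1)
    for z in(.125,.135,.145,.16,.177):
        A,B=wat(c,s,top,z),wat(c,s,bot,z);d=B-A
        print(z,((A+B)/2).round(4),"len",np.linalg.norm(d).round(4),"yaw",np.degrees(np.arctan2(-d[0],d[1])).round(1))
E
```

```text
[[ 0.5134  0.0923  0.13  ]
 [ 0.4914  0.0924  0.13  ]
 [ 0.5152  0.0676  0.13  ]
 [ 0.5099 -0.0317  0.13  ]] [0.50745823 0.05517144 0.13      ]
bar px 193.84615384615384 192.63692307692307 170 215 189 199
0.125 [0.555  0.1029 0.125 ] len 0.056 yaw 9.7
0.135 [0.5535 0.0998 0.135 ] len 0.0543 yaw 9.7
0.145 [0.552  0.0967 0.145 ] len 0.0527 yaw 9.7
0.16 [0.5497 0.092  0.16  ] len 0.0501 yaw 9.7
0.177 [0.5471 0.0868 0.177 ] len 0.0472 yaw 9.7
bar px 234.27599243856332 91.78071833648393 65 118 229 239
0.125 [ 0.5247 -0.019   0.125 ] len 0.0606 yaw 9.2
0.135 [ 0.5241 -0.0185  0.135 ] len 0.0588 yaw 9.2
0.145 [ 0.5234 -0.0179  0.145 ] len 0.0569 yaw 9.2
0.16 [ 0.5225 -0.017   0.16  ] len 0.0542 yaw 9.2
0.177 [ 0.5215 -0.016   0.177 ] len 0.0511 yaw 9.2
```

>>> jog_arm:
  moves:
    - [[-0.5,-2.9,2],-0.3,3.5]
    - [[-0.5,-2.9,2],0,3.5]
    - [[0,0,3],0,3.5]
    - [[0,0,2.7],0,3.5]
    - [[0,0,0],0,3.5]
    - [[0,0,0],0,3.5]

```text
time_s: 4.2
tcp_pos: [0.5493, 0.0904, 0.2216]
eef_rot: [-179.9, -0.0, -80.7]
contact_force: [-0.6, -0.1, 0.6]
gripper_width: 0.0351
gripper_force: 0.0
```

Run:
```python
from plant import *
from h import *
s=get_state();c=capture("wrist");print(s["tcp_pos"],s["eef_rot"],s["gripper_width"])
cv2.imwrite("pics/w2.png",c["pixels"])
R=regions_of(c,"sample_1")
for r in R:print(round(r["confidence"],2),r["pixel"].round(1) if hasattr(r["pixel"],'round') else r["pixel"],wat(c,s,r["pixel"],.13).round(4))
for r in regions_of(c,"grip_1"):
    ys,xs=np.nonzero(r["pixels"]);print(round(r["confidence"],2),r["pixel"],xs.min(),xs.max(),ys.min(),ys.max(),wat(c,s,r["pixel"],.16).round(4))
```

```text
[0.54930082 0.09042681 0.22159495] [-1.79920415e+02 -6.08107420e-03 -8.06534632e+01] 0.03510230630439228
0.97 [289.7, 180.4] [0.5211 0.0684 0.13  ]
0.93 [290.1, 209.8] [0.5158 0.0927 0.13  ]
0.85 [285.3, 94.4] [0.5367 0.0023 0.13  ]
0.69 [318.7, 181.5] [0.4974 0.0653 0.13  ]
0.44 [280.6, 189.8] [0.5268 0.0773 0.13  ]
0.67 [251.2, 192.5] 243 306 145 249 [0.5512 0.0751 0.16  ]
0.66 [319.3, 67.7] 296 330 13 129 [ 0.5202 -0.0182  0.16  ]
```

View pics/w2.png

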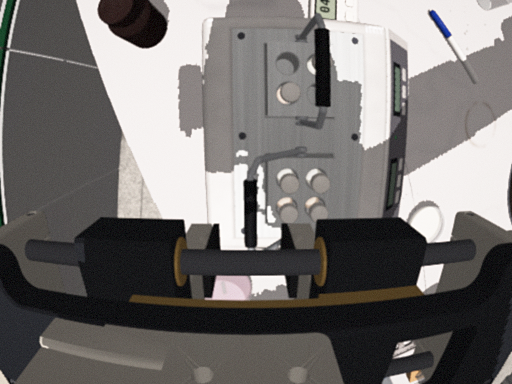

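Run:
```python
from plant import *
from h import *
s=get_state();c=capture("wrist");g=cv2.cvtColor(c["pixels"],cv2.COLOR_BGR2GRAY)
sub=(g[165:255,240:264]<50).astype(np.uint8);n,l,st,ce=cv2.connectedComponentsWithStats(sub);k=1+np.argmax(st[1:,4])
ys,xs=np.nonzero(l==k);xs+=240;ys+=165;t=(xs[ys<=ys.min()+8].mean(),ys.min());b=(xs[ys>=ys.max()-8].mean(),ys.max()+1);print(t,b)
for z in(.145,.155,.165):
    A,B=wat(c,s,t,z),wat(c,s,b,z);M=(A+B)/2
    print(z,M.round(4),np.linalg.norm(A-B).round(4),"tool cm",rel(s,M-s["tcp_pos"]).round(2),np.degrees(np.arctan2(-(A-B)[0],(A-B)[1])).round(1))
V=[wat(c,s,p,.13) for p in((288.5,181),(289,208.5),(318,180.5),(318,208.5))];print(np.round(V,4),np.mean(V,0))
```

```text
(np.float64(250.32584269662922), np.int64(179)) (np.float64(250.47727272727272), np.int64(247))
0.145 [0.5482 0.0969 0.145 ] 0.0557 tool cm [-0.63  0.02  7.68] -170.5
0.155 [0.5488 0.0934 0.155 ] 0.0531 tool cm [-0.27  0.01  6.68] -170.5
0.165 [0.5494 0.0898 0.165 ] 0.0506 tool cm [0.09 0.01 5.68] -170.5
[[0.5219 0.0694 0.13  ]
 [0.5169 0.0921 0.13  ]
 [0.4981 0.065  0.13  ]
 [0.4927 0.0883 0.13  ]] [0.50741394 0.07871873 0.13      ]
```

>>> jog_arm:
  moves:
    - [[0,0,2],0,3.5]
    - [[0,0,2],0,3.5]
    - [[0,0,1.9],0,3.5]
    - [[0,0,0],0,3]
    - [[0,0,0],0,2]
    - [[0,0,0],0,0.8]
    - [[0,0,0],0,0.8]
    - [[0,0,0],0,0.8]
    - [[0,0,0],0,0.8]
  newtons: 5

```text
time_s: 5.52
tcp_pos: [0.5494, 0.0907, 0.162]
eef_rot: [-179.9, 0.0, -80.6]
contact_force: [1.6, 0.3, 3.0]
gripper_width: 0.0093
gripper_force: 5.0
```

>>> jog_arm:
  moves:
    - [[0,0.5,-0.33],0,0.8]
    - [[0,0.53,-0.29],0,0.8]
    - [[0,0.55,-0.25],0,0.8]
    - [[0,0.56,-0.2],0,0.8]
    - [[0,0,0],0,0.8]

```text
time_s: 6.15
tcp_pos: [0.5267, 0.0868, 0.1721]
eef_rot: [180.0, 0.0, -80.6]
contact_force: [1.4, -0.8, 1.1]
gripper_width: 0.01
gripper_force: 5.0
```

>>> jog_arm:
  moves:
    - [[0,0.58,-0.15],0,0.8]
    - [[0,0.59,-0.11],0,0.8]
    - [[0,0.53,-0.05],0,0.8]
    - [[0,0.52,-0.02],0,0.8]
    - [[0,0,0],0,0.8]
    - [[0,0,0],0,0.8]

```text
time_s: 6.9
tcp_pos: [0.5054, 0.0833, 0.1752]
eef_rot: [180.0, -0.0, -80.7]
contact_force: [0.0, -0.3, 0.9]
gripper_width: 0.0096
gripper_force: 5.0
```

Run:
```python
from plant import *
from h import *
s=get_state();print(s["tcp_pos"],s["contact_force"],s["moment"])
c=capture("wrist");d=capture("side")
A=cv2.resize(c["pixels"][120:270,180:380],(800,600));cv2.imwrite("pics/w3.png",A)
cv2.imwrite("pics/s3.png",cv2.resize(d["pixels"][140:300,220:380],(600,600),interpolation=cv2.INTER_CUBIC))
for p in ((0.5,0.08,.177),):
    T=np.linalg.inv(d["world_from_camera"]);q=T[:3,:3]@np.array(s["tcp_pos"])+T[:3,3];print(d["mtx"]@q/q[2])
```

```text
[0.50540902 0.08330271 0.17523379] [ 0.00291553 -0.34202456  0.89830402] [-0.37090867  0.15081082 -0.01426635]
[291.3437713 206.6401147   1.       ]
```

View pics/w3.png

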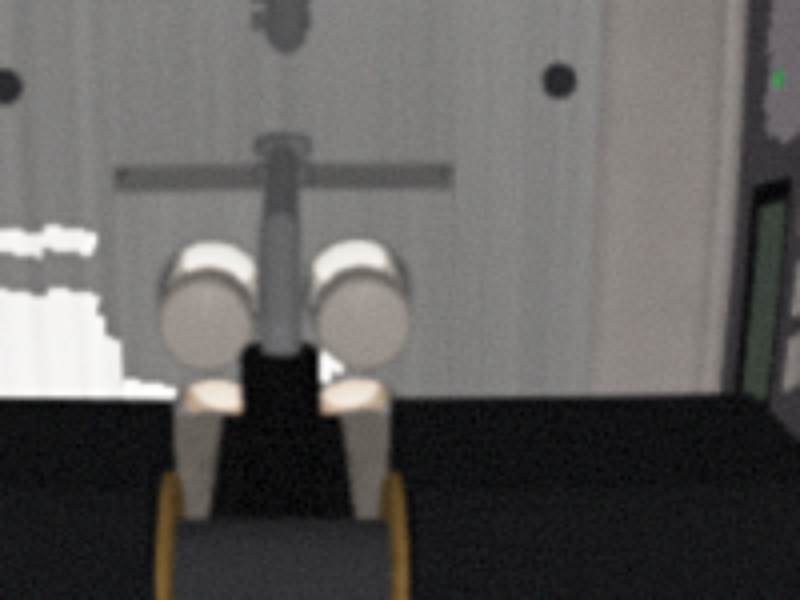

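View pics/s3.png

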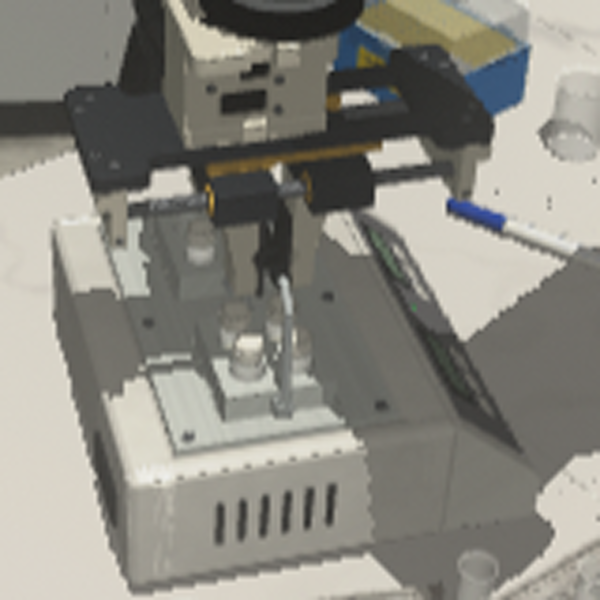

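Run:
```python
from plant import *
from h import *
s=get_state();c=capture("wrist")
f=lambda u,v:(180+u/4-.4,120+v/4-.4)
for n,p,z in(("bar end",f(281,350),.179),("bar end",f(281,350),.175),("hinge end",f(282,160),.102),("cap",f(207,318),.13),("cap",f(360,318),.13),("block edge corners",f(160,395),.11)):
    w=wat(c,s,p,z);print(n,z,w.round(4),rel(s,w-s["tcp_pos"]).round(2))
```

```text
bar end 0.179 [0.5101 0.0574 0.179 ] [ 2.64 -0.03 -0.37]
bar end 0.175 [0.5099 0.0587 0.175 ] [ 2.5  -0.03  0.03]
hinge end 0.102 [0.5116 0.0471 0.102 ] [ 3.67 -0.01  7.33]
cap 0.13 [0.5201 0.07   0.13  ] [ 1.55 -1.22  4.53]
cap 0.13 [0.4957 0.066  0.13  ] [1.55 1.25 4.53]
block edge corners 0.11 [0.5268 0.0922 0.11  ] [-0.53 -2.25  6.52]
```

>>> jog_arm:
  moves:
    - [[0,0,0],0,0.5]
    - [[0,0,0],0,0.5]
    - [[0,0,0],0,0.5]
    - [[0,0,-0.1],0,0.5]
    - [[0,0,-0.2],0,0.5]
    - [[0,0,-0.3],0,0.5]
    - [[0,0,-0.4],0,0.5]
    - [[0,0,-0.4],0,0.5]
    - [[0,0,-0.4],0,0.5]
    - [[0,0,-0.2],0,0.5]
    - [[0,0,0],0,0.5]
    - [[0,0,0],0,0.5]
  newtons: 45

```text
time_s: 8.55
tcp_pos: [0.5055, 0.0834, 0.1952]
eef_rot: [180.0, -0.0, -80.7]
contact_force: [0.1, -0.3, -4.9]
gripper_width: 0.0087
gripper_force: 45.0
```

>>> jog_arm:
  moves:
    - [[0,0,-0.2],0,0.5]
    - [[0,0,-0.5],0,0.5]
    - [[0,0,-0.8],0,0.5]
    - [[0,0,-0.8],0,0.5]
    - [[0,0,-0.8],0,0.5]
    - [[0,0,-0.8],0,0.5]
    - [[0,0,-0.8],0,0.5]
    - [[0,0,-0.8],0,0.5]
    - [[0,0,-0.7],0,0.5]
    - [[0,0,-0.5],0,0.5]
    - [[0,0,-0.2],0,0.5]
    - [[0,0,-0.1],0,0.5]

```text
time_s: 10.05
tcp_pos: [0.5055, 0.0834, 0.2653]
eef_rot: [180.0, -0.0, -80.7]
contact_force: [0.1, 0.0, -5.0]
gripper_width: 0.0086
gripper_force: 45.0
```

>>> jog_arm:
  moves:
    - [[0,0,0],0,0.5]
    - [[0,0,0],0,0.5]
    - [[0,0,0],0,0.5]
    - [[0,0,0],0,0.5]
    - [[0,0,0],0,0.5]
    - [[0,0,0],0,0.5]
    - [[0,0,0],0,0.5]
    - [[0,0,0],0,0.5]

```text
time_s: 11.05
tcp_pos: [0.5056, 0.0834, 0.2654]
eef_rot: [180.0, -0.0, -80.7]
contact_force: [1.0, -1.1, -5.0]
gripper_width: 0.0084
gripper_force: 45.0
```

Run:
```python
from plant import *
from h import *
s=get_state();print(s["tcp_pos"],s["contact_force"],s["moment"])
d=capture("side");c=capture("wrist")
a=cv2.resize(d["pixels"][120:290,230:360],(458,600),interpolation=cv2.INTER_CUBIC);b=cv2.resize(c["pixels"][120:270,205:290],(340,600))
cv2.imwrite("pics/f4.png",np.hstack([a,b]))
```

```text
[0.50562264 0.08340431 0.26535506] [ 0.95234659 -1.10681138 -4.96928377] [ 0.02736903  0.14694022 -0.00876552]
```

View pics/f4.png

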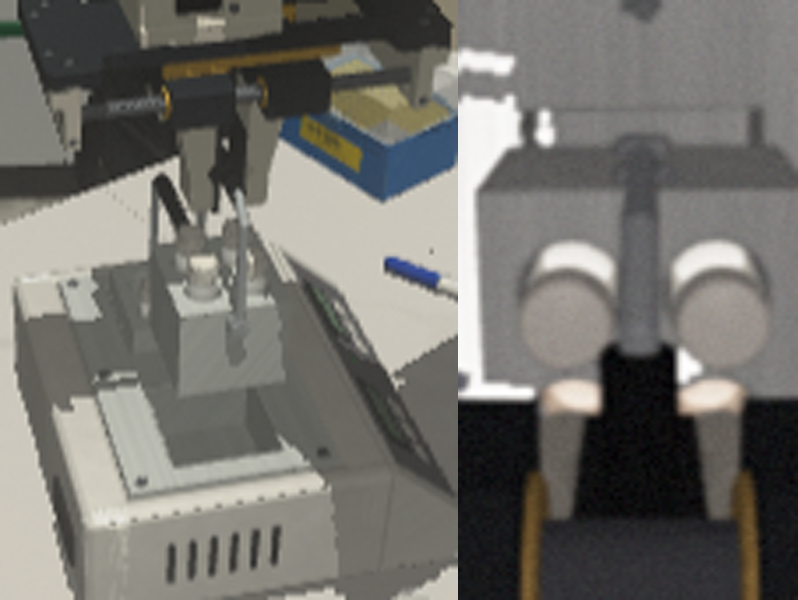

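The left side-view panel shows the block clear of its open well around (220,430) and level. It also shows the vials in their holes at about (205,270) and the other handle undisturbed. The right wrist-view panel shows the handle arm at column 640, in line with the hinge.

```bash
python3 -c "
from plant import *
print(close_job())"
```

```text
the job is handed in; nothing more can be done
None
```

The full block's handle was swung upright and the block lifted 9 cm straight up, so its underside should be about 5 cm above the deck; it was still held, steady and looking level over its own well with its vials in place, when I handed the job in (no verdict came back).

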